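# Pack a honey sample tube in the sample case

## Robot

A 6-joint arm with a two-finger parallel gripper is mounted at the origin on the work surface. World frame = base frame: x ahead of the robot, y to its left, z up, the work surface at z = 0. Lengths are in m, angles in rad, forces in N, time in s.
With the tool pointing down it reaches from about 0.275 to 0.825 m from the base axis. Payload 4.9 kg.
Tool frame: the origin (TCP) lies midway between the tips of the shut fingers; the grasp point (between the pads) lies 19 mm behind it (bot.grip_depth is the distance from the TCP to the grasp point, in m); y points along the fingers, x is the direction in which the jaws open and shut, and the axes are right-handed (so a half turn about y gives the same grasp; the last joint's range is limited). The gripper opens to 85 mm and grips with 20 to 120 N. Pads are 22 mm wide; open, the fingers measure 114 mm over their backs; the gripper's body (76 mm by 85 mm) begins 54 mm behind the grasp point. The pads swing forward as they close: fully open they stand 13 mm farther back than shut.
Start: joints at [1.03, 0.326, -0.193, 1.052, 0, 1.437], TCP at [0.218, 0.505, 0.231] pointing down, gripper open.
Joint ranges: [-2.65, 2.65], [-0.97, 1.79], [-1.3, 1.35], [-1.93, 2.1], [-1.47, 1.37], [-3.14, 3.14]. Speed limits (rad/s): [2.57, 2.57, 3.14, 3.14, 3.14, 3.14].

## Interface

Orientations are given as a unit quaternion [w, x, y, z].
In Python, from cell import bot gives the robot as it stands. Calls block until the motion is done:
- bot.move_pose(position, orientation): joint-space move of the TCP to a pose.
- bot.move_linear(position, speed=0.15, rotation=None, until_force=None): straight line of the TCP; rotation=None keeps the orientation; speed is the mean speed in m/s. With until_force (N) it stops when the force on the tool has changed by that much, and returns True; else False.
- bot.goto_joints(angles): joint-space move.
- bot.set_gripper(opening, grasp_force=None): opening from 0.0 (shut) to 1.0 (fully open); grasp_force is the grip in N (None keeps the last); returns when the fingers have stopped.
- bot.wait(seconds).
- bot.solve_ik(position, orientation): joint angles nearest the present ones, or None.
- bot.camera(name): name is "side" or "top" or "wrist"; returns the picture (420x560x3 uint8, red, green, blue); there is no depth.
- bot.calibration(name): a dict with "mtx" (3x3 intrinsics, pixels), "k1" (the pictures are not rectified: a ray, as slopes to the right and down, at radius r is drawn at 1 + k1 r^2 times it, then the intrinsics apply), "extrinsics" (4x4, takes a point from world to camera coordinates); the wrist camera has in their place "hand_eye" (4x4, takes a point from camera to tool coordinates, whose origin is the TCP and whose axes are the tool frame's). Camera axes: x right, y down, z forward; pixel columns grow to the right and rows downward; lengths in m; the calibration is good to about 2 mm. A picture is of the moment at which its call begins: read the wrist's pose just before it. calibration takes no time and is no camera call.
A pose or a line that the arm cannot do raises bot.PlanningError and nothing moves.
- bot.close_job(): hands the job in, once; it reports no verdict.
Trained networks look in the newest picture that a camera, given by its name, has taken for a name from the list of things; names that differ only in an ending like _2 or _b are one class to them, and where a whole thing is asked for, a point or a joint stands for the part that bears it (a point fixed in the world has none). Each returns a list of dicts, best first, with "confidence" (0 to 1); they miss things now and then, are a little off and sometimes report something else, mostly with a low value. They report only what shows in the picture. A call takes as long as a camera call.
- bot.search_frame(camera, thing): "bbox" ([left, top, width, height] in pixels, round what is visible of it).
Readings, each from a call of its own:
- bot.read_clock(): time.
- bot.read_joint_positions(): joint angles.
- bot.read_joint_vel(): joint speeds.
- bot.read_joint_efforts(): joint torques, N m.
- bot.read_position(): TCP position.
- bot.read_tool_rot(): TCP orientation.
- bot.read_ft_force(): force on the tool from outside, world axes, zero at the start.
- bot.read_moment(): the same for the moment, N m.
- bot.read_gripper_width(): opening from 0.0 (shut) to 1.0 (fully open).
Only numpy, scipy, OpenCV 4.12 (cv2) and the standard library are available. Lean on these libraries where they do the work, as an engineer would, in place of code of your own. Each camera call takes 0.05 s, during which the arm holds its last target. There are 200 camera calls.

## Task

Lift the yellow lid of the sample case by its handle until it rests right back on its stop and stays open. Then tip the blue holder over until it lies on its stop, so that the honey sample tube slides out onto the steel chute, take the tube from there and lay it gently, without dropping it, in the two blue V cradles of the case, lying level and centred. Do not disturb the jars and the caps.

Things in the scene. Friction and masses are not known exactly. Their poses are not given: they have to be found in the camera images.
- lid (a joint): Angle of the case's lid (rad): 0 = shut, level; grows as its front edge (case -x side) is lifted; 1.80 = leaning back on its stop, 13 degrees past upright. The hinge turns freely: let go before upright and the lid falls shut; let go past 1.65 and it falls back onto the stop. The lid is a yellow panel 175 x 260 x 8 mm, 0.25 kg.
- lid_handle (a point): Middle of the lid's steel bar handle: round, 11 mm thick, 110 mm long along the case's y, held 35 mm above the lid's top face by two thin legs near its ends, 18 mm behind the lid's front edge. The frame turns with the lid: x along the lid towards the hinge, y along the bar, z out of the lid's top face.
- lid_hinge (a point): Middle of the lid's hinge line (its y axis), on the upper far edge of the case, 78.5 mm above the table. The handle's middle lies 157 mm from it along the lid's -x and 43 mm along the lid's z. The frame turns with the lid like that of the handle.
- case: Black sample case, fixed to the table. Origin: centre of its underside. x from the front (robot side) to the hinge, y along its length, z up. 175 (x) x 260 (y) x 78 mm high, walls 6 mm, floor 6 mm thick. Front bay: 96 mm (x) x 248 mm (y), empty but for the cradles. Then a grey divider 51 mm high, and a rear bay with two small jars, 64 mm high over the table.
- tube_bed (a point): Where the tube's centre must come to lie, 36 mm above the table, in the front bay, 33.5 mm to the front of the case's centre. Axes as the case; the tube must lie along y, either way round. Two blue V cradles (45 degree sides, 12 mm thick, tops 38 mm above the table) at y = -40 and +40 mm carry it; between them the bay is open to the floor, so fingers fit beside the tube.
- holder (a joint): Tilt of the blue tube holder on its pivot (rad): 0 = upright (start, on its back stop); grows as its mouth swings to the stand's -y; 2.18 = on its stop, mouth pointing 35 degrees below level. It stays upright by itself; pushed past about 0.8 rad it sinks on its own, slowly (a few seconds), onto its stop and stays there.
- holder_pivot (a point): Middle of the holder's pivot pin, 190 mm above the table, between two grey posts up to 206 mm high (70 mm over both, 36 mm in y). Axes as the stand. The blue holder is a square tube, 42 mm outside (rim 45), 34 mm inside, from 65 mm below the pivot to 115 mm above it when upright. Its +y face can be pushed with the fingertips above the posts.
- stand: Stand of the holder and chute, fixed to the table. Origin: underside, 100 mm to -y of the point below the pivot. x along the pivot pin, z up; the chute leads down to -y. Wooden base plate 130 (x) x 300 (y) x 12 mm. The steel chute, inclined 35 degrees, 38 mm wide, has 12 mm side lips at its upper and lower parts; its middle 75 mm has none.
- chute_rest (a point): Where the tube's centre lies once it has slid down against the chute's end plate: 165 mm to -y of and 122 mm below the pivot. Axes as the stand (not inclined). The tube then lies inclined 35 degrees, lower end to the stand's -y, and can be gripped about its middle, across, along the stand's x (within 25 mm of its centre there are no lips).
- tube_center (a point): Centre of the honey sample tube: a sealed rigid round amber tube with flush white end caps, 28 mm in diameter and 140 mm long, about 0.12 kg. z is its long axis. At the start it stands in the holder, its upper end 35 mm below the holder's rim, too deep to grip.
- mini_a: Small pale jar in the rear bay of the case, 48 mm in diameter, 58 mm high; origin at its underside. Leave alone.
- mini_b: Small amber jar in the rear bay of the case, as mini_a. Leave alone.
- jar_a: Amber honey jar with white cap standing on the table, 72 mm in diameter, 150 mm high; origin at its underside. Leave alone.
- jar_b: Pale honey jar, same size as jar_a. Leave alone.
- jar_c: Amber honey jar, same size as jar_a. Leave alone.
- caps: Stack of three white screw caps, 68 mm in diameter, 40 mm high; origin at its underside. Leave alone.

How it is judged:
On the way, in this order (a step that is already met when the one before it is completed fails the run):
1. the lid leans back on its stop (value of joint lid above 1.74 rad), for 0.3 s.
2. the holder is tipped onto its stop and the tube has slid out to the end of the chute (value of joint holder above 2.05 rad and distance between tube_center and chute_rest below 0.025 m), for 0.2 s.
3. the tube is lifted off the chute (distance between tube_center and chute_rest above 0.08 m), for 0.1 s.
At the end, for the whole second after the job is handed in: The lid leans on its stop (joint above 1.74 rad), the holder lies tipped on its stop (above 2.05 rad), and the tube lies at rest in both cradles of the case: its centre within 8 mm across, 25 mm along and 6 mm in height of the bed point, its axis within 0.1 rad of the cradles' line (value of joint lid above 1.74 rad and value of joint holder above 2.05 rad and x of tube_center in the frame of tube_bed between -0.008 and 0.008 m and y of tube_center in the frame of tube_bed between -0.025 and 0.025 m and z of tube_center in the frame of tube_bed between -0.006 and 0.006 m and angle between the z axis of tube_center and the y axis of tube_bed, either way round below 0.1 rad and linear speed of tube below 0.03 m/s); the robot touches nothing.
It fails at once if the tube is dropped into the case (horizontal distance between tube_center and tube_bed below 0.12 m and contact force between the fingers and tube below 0.05 N and linear speed of tube above 0.7 m/s).
It fails at once if a jar or the stack of caps is disturbed (moved more than 40 mm) (distance of any of mini_a, mini_b, jar_a, jar_b, jar_c, caps from where it was at the start of the episode above 0.04 m).
It also fails if it takes over 72 s, if anything falls off the work surface, if the arm or the gripper's body presses on something with over 40 N, if the wrist force passes 120 N, or if a joint passes its speed limit or range.

## Working session

There is one attempt and no reset: what is moved stays moved. The work goes in short steps, each a Python script; the robot and the scene stay as the last script left them, time stands still between calls to the robot, and variables do not carry over. Pictures are saved under pics/ and viewed, about 8 in all and at most 12, crops included, and the job is handed in when it is done.

```bash
ls; mkdir -p pics; python3 - <<'E'
from cell import bot
import cv2,numpy as np
ims=[]
for c in ["side","top"]:
    im=bot.camera(c); cv2.imwrite(f"pics/{c}0.png",im[:,:,::-1]); 
    print(c,{k:np.round(v,4).tolist() for k,v in bot.calibration(c).items()})
    for t in ["lid","lid_handle","case","holder","stand","jar_a","caps","tube_center"]:
        print(t,[(np.round(d["bbox"]).tolist(),round(d["confidence"],2)) for d in bot.search_frame(c,t)[:4]])
print(np.round(bot.calibration("wrist")["hand_eye"],4).tolist(),bot.read_tool_rot(),bot.read_position(),bot.read_clock())
E
```

```text
pics
side {'mtx': [[464.8813, 0.0, 287.6427], [0.0, 464.8813, 209.1744], [0.0, 0.0, 1.0]], 'k1': -0.0017, 'extrinsics': [[-0.9424, -0.3343, 0.0069, 0.5674], [-0.2164, 0.5942, -0.7747, 0.1925], [0.2549, -0.7315, -0.6323, 0.8877], [0.0, 0.0, 0.0, 1.0]]}
lid [([304.0, 124.0, 99.0, 72.0], 0.88)]
lid_handle [([228.0, 228.0, 124.0, 191.0], 0.72), ([301.0, 130.0, 106.0, 65.0], 0.71)]
case [([297.0, 126.0, 107.0, 99.0], 0.55)]
holder [([249.0, 228.0, 46.0, 117.0], 0.7)]
stand [([221.0, 229.0, 129.0, 187.0], 0.65)]
jar_a [([201.0, 190.0, 39.0, 76.0], 0.92), ([223.0, 155.0, 32.0, 72.0], 0.74), ([155.0, 231.0, 48.0, 86.0], 0.6)]
caps [([253.0, 156.0, 29.0, 26.0], 0.78), ([302.0, 126.0, 104.0, 95.0], 0.33)]
tube_center []
top {'mtx': [[425.1969, 0.0, 284.7021], [0.0, 425.1969, 205.5425], [0.0, 0.0, 1.0]], 'k1': 0.043, 'extrinsics': [[0.0054, -1.0, -0.0065, 0.0431], [-0.9736, -0.0038, -0.2283, 0.6066], [0.2283, 0.0076, -0.9736, 0.8396], [0.0, 0.0, 0.0, 1.0]]}
lid [([360.0, 200.0, 138.0, 102.0], 0.93), ([173.0, 121.0, 46.0, 56.0], 0.3)]
lid_handle [([363.0, 202.0, 134.0, 100.0], 0.82)]
case [([356.0, 198.0, 138.0, 103.0], 0.8)]
holder [([87.0, 216.0, 69.0, 46.0], 0.95)]
stand [([88.0, 216.0, 180.0, 73.0], 0.59)]
jar_a [([245.0, 133.0, 34.0, 50.0], 0.89), ([301.0, 120.0, 40.0, 53.0], 0.8), ([174.0, 122.0, 43.0, 54.0], 0.71), ([356.0, 199.0, 140.0, 108.0], 0.42)]
caps [([304.0, 122.0, 37.0, 52.0], 0.67), ([382.0, 144.0, 35.0, 30.0], 0.64), ([362.0, 201.0, 134.0, 102.0], 0.61)]
tube_center []
[[1.0, -0.0001, -0.0005, 0.0], [0.0005, -0.2647, 0.9643, -0.142], [-0.0002, -0.9643, -0.2647, 0.0664], [0.0, 0.0, 0.0, 1.0]] [ 0.59069695 -0.59068165 -0.38869959  0.38869645] [0.21761582 0.50513336 0.23129616] 0.9
```

```bash
python3 - <<'E'
import cv2
a=cv2.imread("pics/top0.png")[110:320,80:520]; cv2.imwrite("pics/top0c.png",cv2.resize(a,None,fx=1.8,fy=1.8,interpolation=2))
a=cv2.imread("pics/side0.png")[110:420,140:420]; cv2.imwrite("pics/side0c.png",cv2.resize(a,None,fx=1.9,fy=1.9,interpolation=2))
E
```

```text
(no output)
```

View pics/top0c.png

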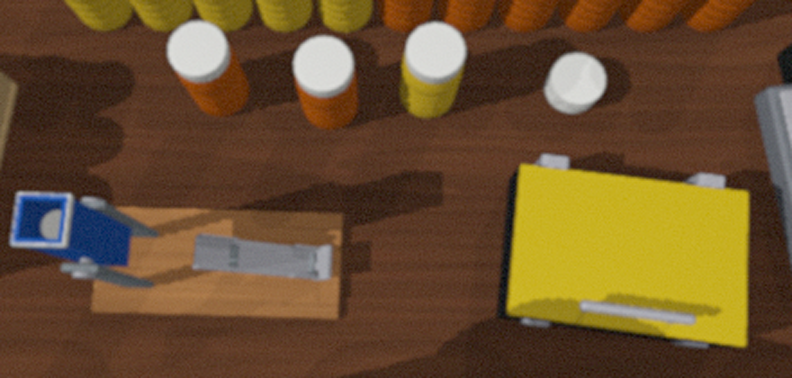

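View pics/side0c.png

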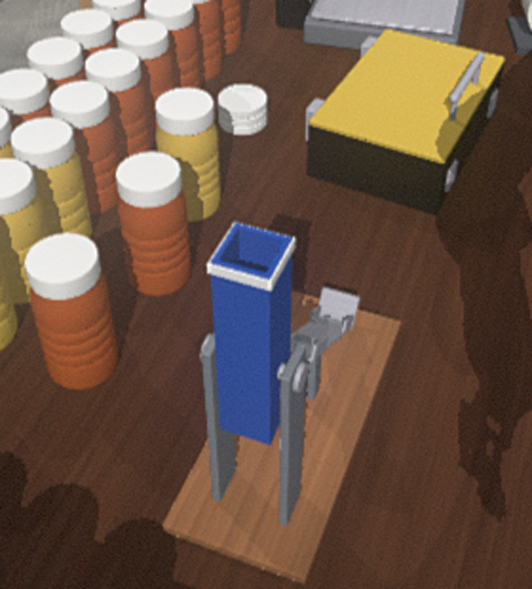

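```bash
cat > h.py <<'E'
import cv2,numpy as np
from cell import bot
from scipy.spatial.transform import Rotation as R
def plane(cam,px,z):
    c=bot.calibration(cam); K=np.array(c["mtx"]); E=np.array(c["extrinsics"])
    u=cv2.undistortPoints(np.array(px,float).reshape(-1,1,2),K,np.array([c["k1"],0,0,0.]))[:,0]
    d=np.c_[u,np.ones(len(u))]@E[:3,:3]; o=-E[:3,:3].T@E[:3,3]
    return o+d*((z-o[2])/d[:,2])[:,None]
def proj(cam,P):
    c=bot.calibration(cam); E=np.array(c["extrinsics"])
    return cv2.projectPoints(np.array(P,float).reshape(-1,1,3),cv2.Rodrigues(E[:3,:3])[0],E[:3,3],np.array(c["mtx"]),np.array([c["k1"],0,0,0.]))[0][:,0]
def quat(fingers,jaw):   # tool y=fingers, x=jaw
    y=np.array(fingers,float);y/=np.linalg.norm(y); x=np.array(jaw,float); x-=y*(x@y); x/=np.linalg.norm(x)
    q=R.from_matrix(np.c_[x,y,np.cross(x,y)]).as_quat(); return q[[3,0,1,2]]
E
python3 - <<'E'
from h import *
im=cv2.imread("pics/top0.png"); hsv=cv2.cvtColor(im,cv2.COLOR_BGR2HSV)
for n,lo,hi,z,roi in [("lid",(22,150,80),(34,255,255),.0865,(340,190,520,320)),("plate",(8,60,110),(20,200,255),.012,(120,210,285,300))]:
    m=cv2.inRange(hsv,lo,hi); w=np.zeros_like(m); a,b,c,d=roi; w[b:d,a:c]=m[b:d,a:c]
    w=cv2.morphologyEx(w,cv2.MORPH_OPEN,np.ones((3,3)))
    k=max(cv2.findContours(w,0,2)[0],key=cv2.contourArea); print(n,cv2.contourArea(k))
    P=plane("top",cv2.convexHull(k).reshape(-1,2),z)[:,:2].astype(np.float32)
    r=cv2.minAreaRect(P); print(r, np.round(cv2.boxPoints(r),4).tolist())
    cv2.imwrite(f"pics/m_{n}.png",w)
for n,px in [("handle ends",[(80+582/1.8,110+307/1.8),(80+693/1.8,110+319/1.8)])]: print(n,plane("top",px,.1215))
# rim of the holder upright z=.305
rim=[(80+x/1.8,110+y/1.8) for x,y in [(18,192),(73,193),(67,247),(11,245)]]
print("rim",np.round(plane("top",rim,.305),4).tolist(), plane("top",rim,.305).mean(0))
rs=[(140+x/1.9,110+y/1.9) for x,y in [(235,223),(296,239),(271,290),(208,269)]]
print("rim side",np.round(plane("side",rs,.305),4).tolist(),plane("side",rs,.305).mean(0))
# plate corners by hand
pc=[(80+x/1.8,110+y/1.8) for x,y in [(343,213),(339,319),(91,312)]]
print("plate",np.round(plane("top",pc,.012),4).tolist())
ps=[(140+x/1.9,110+y/1.9) for x,y in [(401,321),(304,582),(164,526)]]
print("plate side",np.round(plane("side",ps,.012),4).tolist())
E
```

```text
lid 11151.5
((0.5121122598648071, -0.24836093187332153), (0.2643323540687561, 0.1781337559223175), 82.63558197021484) [[0.4068000018596649, -0.36800000071525574], [0.5835000276565552, -0.39089998602867126], [0.6173999905586243, -0.12870000302791595], [0.4406999945640564, -0.10589999705553055]]
plate 5026.0
((0.5072702765464783, 0.23112580180168152), (0.2998175621032715, 0.13197553157806396), 88.40288543701172) [[0.43709999322891235, 0.08309999853372574], [0.569100022315979, 0.07940000295639038], [0.5774000287055969, 0.3790999948978424], [0.445499986410141, 0.38280001282691956]]
handle ends [[ 0.4470696  -0.18354695  0.1215    ]
 [ 0.43574041 -0.29926505  0.1215    ]]
rim [[0.5325, 0.3467, 0.305], [0.5317, 0.2996, 0.305], [0.4849, 0.3002, 0.305], [0.4865, 0.3474, 0.305]] [0.50890843 0.32346923 0.305     ]
rim side [[0.5289, 0.3061, 0.305], [0.4843, 0.3072, 0.305], [0.4838, 0.3576, 0.305], [0.5286, 0.3538, 0.305]] [0.50639336 0.33116122 0.305     ]
plate [[0.5673, 0.078, 0.012], [0.4371, 0.0811, 0.012], [0.4448, 0.3811, 0.012]]
plate side [[0.4374, 0.0856, 0.012], [0.4449, 0.3867, 0.012], [0.5718, 0.3807, 0.012]]
```

```bash
cat >> h.py <<'E'
cy=np.array([.0339,.2621,0]);cy/=np.linalg.norm(cy);cx=np.cross(cy,[0,0,1.])
sy=np.array([.0084,.2997,0]);sy/=np.linalg.norm(sy);sx=np.cross(sy,[0,0,1.])
Z=np.array([0,0,1.])
handle=np.array([.4425,-.240,.1215]); pivot=np.array([.509,.3305,.19])
def best(pos,fingers,jaw):
    o=[]
    for s in (1,-1):
        q=quat(fingers,s*np.array(jaw)); j=bot.solve_ik(pos,q)
        if j is not None:o.append((abs(j[5]),q,j))
    return min(o,key=lambda t:t[0])[1:] if o else (None,None)
def wpx(px,z,p,q):   # wrist pixels -> world plane z
    c=bot.calibration("wrist"); H=np.array(c["hand_eye"]); T=R.from_quat(np.r_[q[1:],q[0]]).as_matrix()
    u=cv2.undistortPoints(np.array(px,float).reshape(-1,1,2),np.array(c["mtx"]),np.array([c["k1"],0,0,0.]))[:,0]
    d=np.c_[u,np.ones(len(u))]@(T@H[:3,:3]).T; o=p+T@H[:3,3]
    return o+d*((z-o[2])/d[:,2])[:,None]
E
python3 - <<'E'
from h import *
print(bot.calibration("wrist")["mtx"],bot.calibration("wrist")["k1"])
bot.move_linear([.218,.505,.39],speed=.3)
P=handle+Z*.13
q,j=best(P,-Z,cx); print(q,np.round(j,2))
bot.move_pose(P+Z*.14,q); bot.move_pose(P,q)
p=bot.read_position();r=bot.read_tool_rot(); im=bot.camera("wrist"); cv2.imwrite("pics/w1.png",im[:,:,::-1])
print(p,r,bot.read_clock()); np.savez("w1.npz",p=p,r=r)
print(bot.search_frame("wrist","lid_handle")[:2])
E
```

```text
[[332.5564913    0.         272.47947767]
 [  0.         332.5564913  213.15513722]
 [  0.           0.           1.        ]] -0.010733791242306088
[-0.70564493  0.70564493 -0.04544477  0.04544477] [-0.64  0.23 -0.28  1.07  0.    1.06]
[ 0.44319535 -0.24008978  0.25253794] [-0.70546523  0.70585649 -0.04488104  0.04550944] 4.9833
[{'bbox': [252.0, 44.8, 201.3, 268.2], 'confidence': 0.61}]
```

View pics/w1.png

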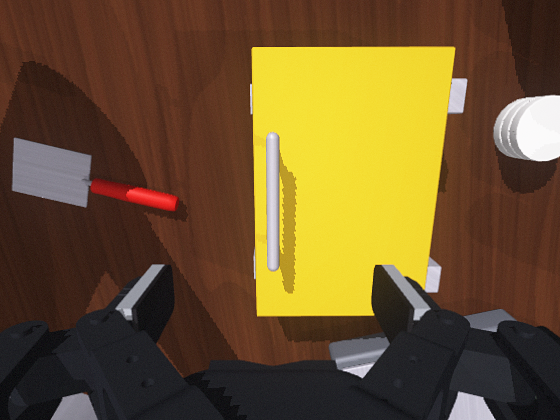

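```bash
python3 - <<'E'
from h import *
w=np.load("w1.npz");p,r=w["p"],w["r"]
b=wpx([(272.5,134),(273,269)],.1215,p,r);print(b,b.mean(0),np.linalg.norm(b[0]-b[1]))
l=wpx([(252,47),(455,47),(257.5,316)],.0865,p,r);print(l,np.linalg.norm(l[0]-l[1]),np.linalg.norm(l[0]-l[2]))
d=l[0]-l[2];print("y dir lid",d/np.linalg.norm(d),"bar",(b[0]-b[1])/np.linalg.norm(b[0]-b[1]),"assumed",cy)
E
```

```text
[[ 0.45111812 -0.1832846   0.1215    ]
 [ 0.43655977 -0.2997955   0.1215    ]] [ 0.44383895 -0.24154005  0.1215    ] 0.11741693611681941
[[ 0.44293804 -0.11105946  0.0865    ]
 [ 0.6138905  -0.13265138  0.0865    ]
 [ 0.41152689 -0.36725153  0.0865    ]] 0.17231063248505074 0.2581105204659265
y dir lid [0.12169653 0.99256735 0.        ] bar [0.12398853 0.99228365 0.        ] assumed [0.12827148 0.99173909 0.        ]
```

```bash
cat >> h.py <<'E'
cy=np.array([.123,.9924,0]);cy/=np.linalg.norm(cy);cx=np.cross(cy,[0,0,1.])
handle=np.array([.4438,-.2415,.1215]); hinge=handle+.157*cx; hinge[2]=.0785; bed=hinge-.121*cx; bed[2]=.036
def hpos(th): return hinge+cx*(-.157*np.cos(th)+.043*np.sin(th))+Z*(.157*np.sin(th)+.043*np.cos(th))
E
python3 - <<'E'
from h import *
g=bot.grip_depth
q=quat(-Z,cx)
print("end ik",bot.solve_ik(hpos(1.78)-Z*g,q))
bot.move_linear(handle-Z*g,speed=.12,rotation=q,until_force=15)
print(bot.read_position(),bot.read_ft_force())
bot.set_gripper(0.0,grasp_force=30)
print("w",bot.read_gripper_width(),bot.read_ft_force())
for th in np.arange(.12,1.79,.12):
    bot.move_linear(hpos(th)-Z*g,speed=.12)
    f=bot.read_ft_force(); print(round(th,2),np.round(f,1),round(bot.read_gripper_width(),3))
    if np.linalg.norm(f)>50: break
im=bot.camera("side"); cv2.imwrite("pics/s1.png",cv2.resize(im[90:300,200:480,::-1],None,fx=2,fy=2))
print(bot.read_clock())
E
```

```text
end ik [-0.48274132  0.6841473   0.32379897  1.21044799  0.          1.2113681 ]
[ 0.44428633 -0.24186747  0.10344956] [ 0.24557167  0.15583832 -0.56087769]
w 0.11700267442258896 [-3.14178     0.57772517  3.9105496 ]
0.12 [-4.4 -0.2 -0.6] 0.117
0.24 [-5.7 -0.5  0.3] 0.114
0.36 [-9.1  0.1  3.9] 0.118
0.48 [-10.8   0.6   8.3] 0.113
0.6 [-12.6   1.4  11.2] 0.117
0.72 [-9.9  2.6 12. ] 0.114
0.84 [-7.3  1.9 10.4] 0.116
0.96 [-5.1  0.5  8.4] 0.115
1.08 [-1.4  0.1  8.4] 0.114
1.2 [-2.2  0.9  6.8] 0.115
1.32 [-1.2  0.2  6.3] 0.115
1.44 [-1.   0.2  2.8] 0.108
1.56 [ 0.7 -0.4  2.9] 0.114
1.68 [ 0.9 -0.1  3.3] 0.114
11.5833
```

View pics/s1.png

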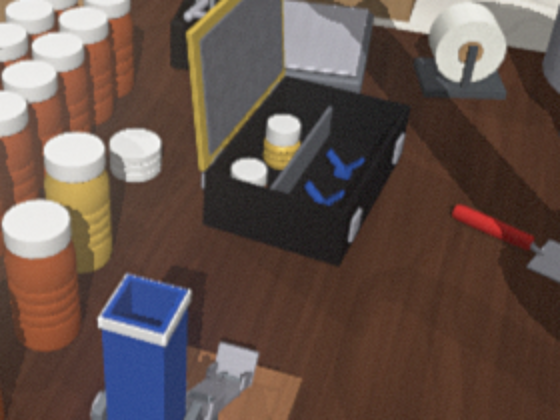

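```bash
python3 - <<'E'
from h import *
g=bot.grip_depth
bot.move_linear(hpos(1.775)-Z*g,speed=.1); print(bot.read_ft_force())
bot.set_gripper(.27); bot.wait(.3)
p=np.array(bot.read_position())
print(bot.move_linear(p+Z*.06+cx*.012,speed=.1,until_force=12), bot.read_ft_force())
im=bot.camera("side"); cv2.imwrite("pics/s2.png",im[:,:,::-1])
bot.move_linear(p+Z*.17+cx*.012,speed=.25); 
S=pivot+sy*.085; S[2]=.39
q,j=best(S,-Z,sx); print(np.round(j,2))
bot.move_pose(S,q); bot.set_gripper(0.0)
S[2]=.262; bot.move_linear(S,speed=.2)
p=bot.read_position();r=bot.read_tool_rot()
im2=bot.camera("wrist"); np.savez("w2.npz",p=p,r=r)
cv2.imwrite("pics/c2.png",np.hstack([cv2.resize(im[:,:,::-1],(400,300)),cv2.resize(im2[:,:,::-1],(400,300))]))
print(p,bot.read_clock())
E
```

```text
[2.09955843 0.26615325 3.86173773]
False [-0.04098052  0.77685795 -0.08594717]
[ 0.57  0.52  0.5   1.55  0.   -0.97]
[0.51190255 0.41580069 0.2632715 ] 17.5917
```

View pics/c2.png

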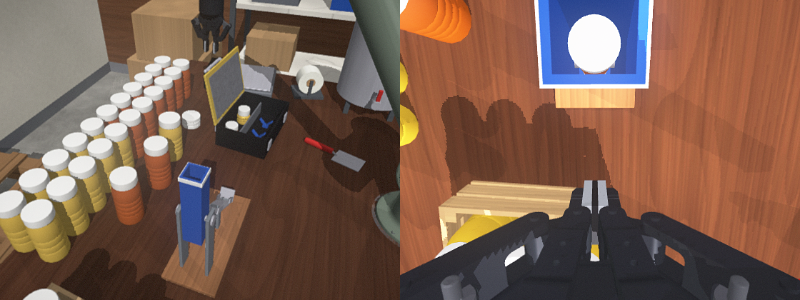

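```bash
python3 - <<'E'
from h import *
for d in (.03,-.01,-.04,-.062):
    T=pivot+sy*d; T[2]=.262
    bot.move_linear(T,speed=.1); print(d,np.round(bot.read_ft_force(),1))
T=pivot+sy*.03; T[2]=.33; bot.move_linear(T,speed=.2)
bot.wait(2.0)
C=pivot-sy*.13; C[2]=.36
q=bot.read_tool_rot(); 
# view chute: grip pose orientation later
bot.set_gripper(1.0)
bot.move_linear(C,speed=.25)
p=bot.read_position();r=bot.read_tool_rot()
im=bot.camera("side");im2=bot.camera("wrist"); np.savez("w3.npz",p=p,r=r); cv2.imwrite("pics/w3.png",im2[:,:,::-1])
cv2.imwrite("pics/c3.png",np.hstack([cv2.resize(im[180:420,180:400,::-1],(400,436)),cv2.resize(im2[:,:,::-1],(400,436))]))
print(p,bot.read_clock())
E
```

```text
0.03 [ 0.4 -0.1  0. ]
-0.01 [-0.3 -0.2  0.5]
-0.04 [0.6 0.5 0. ]
-0.062 [ 0.1 -0.7  0.8]
[0.50539567 0.20107944 0.3598771 ] 24.0667
```

View pics/c3.png

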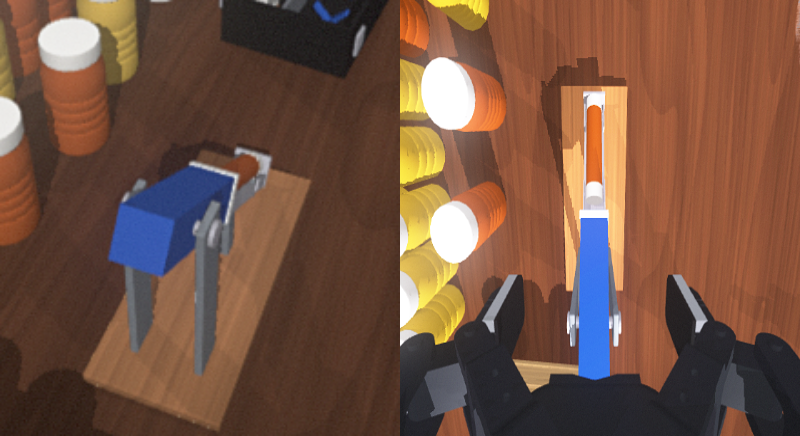

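```bash
cat >> h.py <<'E'
s35,c35=np.sin(np.radians(35)),np.cos(np.radians(35))
rest=pivot-sy*.165-Z*.122; ax=-sy*c35-Z*s35; nrm=-sy*s35+Z*c35
def wproj(P,p,q):
    c=bot.calibration("wrist"); H=np.array(c["hand_eye"]); T=np.eye(4); T[:3,:3]=R.from_quat(np.r_[q[1:],q[0]]).as_matrix(); T[:3,3]=p
    E=np.linalg.inv(T@H)
    return cv2.projectPoints(np.array(P,float).reshape(-1,1,3),cv2.Rodrigues(E[:3,:3])[0],E[:3,3],np.array(c["mtx"]),np.array([c["k1"],0,0,0.]))[0][:,0]
E
python3 - <<'E'
from h import *
w=np.load("w3.npz");p,r=w["p"],w["r"]
pts=[rest+ax*t+nrm*.014+sx*u for t in (-.07,0,.07) for u in (-.014,.014)]
uv=wproj(pts,p,r); print(np.round(uv,1).tolist())
im=cv2.imread("pics/w3.png"); v=im.copy()
for u in uv: cv2.circle(v,tuple(int(x) for x in np.round(u)),1,(0,255,0),-1)
cv2.imwrite("pics/w3c.png",cv2.resize(v[70:230,200:340],None,fx=3.5,fy=3.5,interpolation=cv2.INTER_NEAREST))
for k,f in (("tilt",-nrm),("down",-Z)):
  for s in (1,-1):
    for d in (-.014,.10):
      j=bot.solve_ik(rest-f*0+f*(-d if d>0 else .014),quat(f,s*sx)); print(k,s,d,None if j is None else np.round(j,2))
for s in (1,-1):
    j=bot.solve_ik(bed-Z*.014,quat(-Z,s*cx)); print("bed",s,None if j is None else np.round(j,2))
E
```

```text
[[284.8, 193.3], [260.9, 193.3], [284.0, 141.4], [261.5, 141.4], [283.4, 95.2], [262.1, 95.2]]
tilt 1 -0.014 [-0.15  0.53 -0.57  0.56  0.61  1.42]
tilt 1 0.1 [-0.28  0.41 -0.45  0.87  0.59  1.27]
tilt -1 -0.014 [-0.15  0.53 -0.57  0.56  0.61 -1.72]
tilt -1 0.1 [-0.28  0.41 -0.45  0.87  0.59 -1.87]
down 1 -0.014 [ 0.18  0.48 -0.47  0.62  0.    1.78]
down 1 0.1 [ 0.18  0.34 -0.34  0.89  0.    1.78]
down -1 -0.014 [ 0.18  0.48 -0.47  0.62  0.   -1.36]
down -1 0.1 [ 0.18  0.34 -0.34  0.89  0.   -1.36]
bed 1 [-0.61  0.54 -0.47  0.56  0.    1.08]
bed -1 [-0.61  0.54 -0.47  0.56  0.   -2.06]
```

View pics/w3c.png

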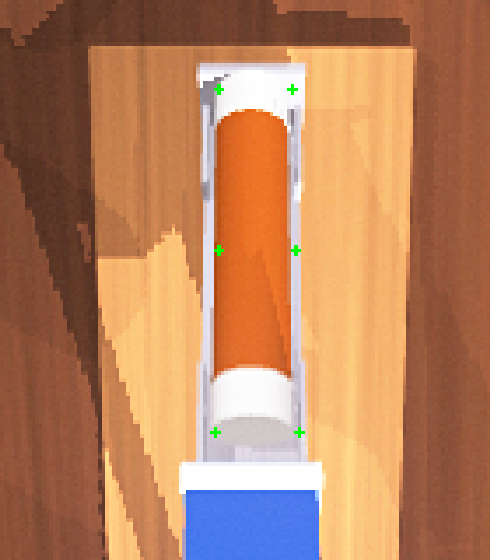

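```bash
python3 - <<'E'
from h import *
C=rest-sy*.004+sx*.001; q=quat(-nrm,-sx)
bot.move_pose(C+nrm*.13,q)
print(bot.move_linear(C-nrm*.013,speed=.12,until_force=10),np.round(bot.read_position()-(C-nrm*.013),4),bot.read_ft_force())
bot.set_gripper(0.0,grasp_force=45)
print("w",bot.read_gripper_width(),bot.read_ft_force())
bot.move_linear(C+nrm*.02,speed=.08)
p=bot.read_position();r=bot.read_tool_rot();im=bot.camera("wrist")
print("w",bot.read_gripper_width(),np.round(bot.read_ft_force(),2))
bot.move_linear(C+nrm*.16,speed=.2)
im2=bot.camera("side"); np.savez("w4.npz",p=p,r=r)
cv2.imwrite("pics/c4.png",np.hstack([cv2.resize(im2[120:420,150:430,::-1],(400,436)),cv2.resize(im[:,:,::-1],(400,436))]))
print(bot.read_gripper_width(),bot.read_clock())
E
```

```text
False [ 0.0005 -0.0002  0.0005] [-0.65879709  0.03885257  0.7822414 ]
w 0.313841224165509 [-0.15112847 -0.85524704  0.49148538]
w 0.3122167987085542 [ 0.1  -0.22 -1.27]
0.31292889430184373 28.3917
```

View pics/c4.png

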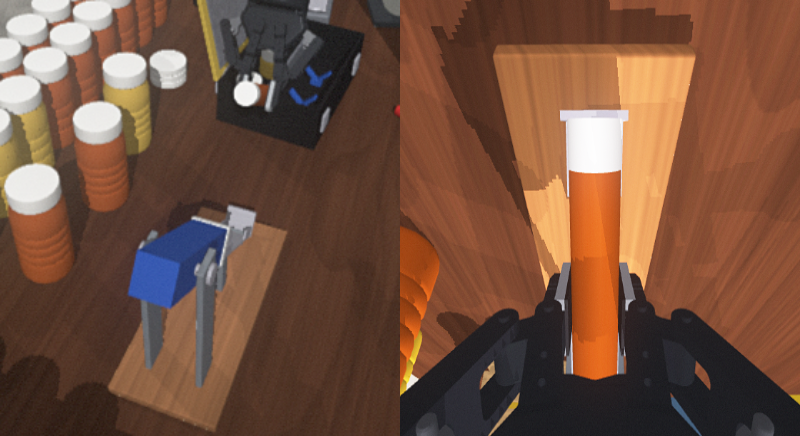

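```bash
python3 - <<'E'
from h import *
w=np.load("w4.npz");p,r=w["p"],w["r"]
Cc=p+nrm*.013
print({t:np.round(wproj([Cc+ax*t+nrm*.014],p,r)[0],1).tolist() for t in (.06,.065,.07,.075,.08)})
q=quat(-Z,-cx)
bot.move_pose(bed+Z*.16,q)
p=bot.read_position();r=bot.read_tool_rot();im=bot.camera("wrist");cv2.imwrite("pics/w5.png",im[:,:,::-1]);np.savez("w5.npz",p=p,r=r)
print(p,bot.read_clock())
im2=bot.camera("top")
cv2.imwrite("pics/c5.png",np.hstack([cv2.resize(im2[180:330,330:510,::-1],(380,420)),im[:,150:,::-1]]))
E
```

```text
{0.06: [274.2, 144.8], 0.065: [274.2, 129.7], 0.07: [274.2, 114.2], 0.075: [274.2, 98.4], 0.08: [274.2, 82.2]}
[ 0.47936024 -0.2447725   0.19542626] 29.6083
```

View pics/c5.png

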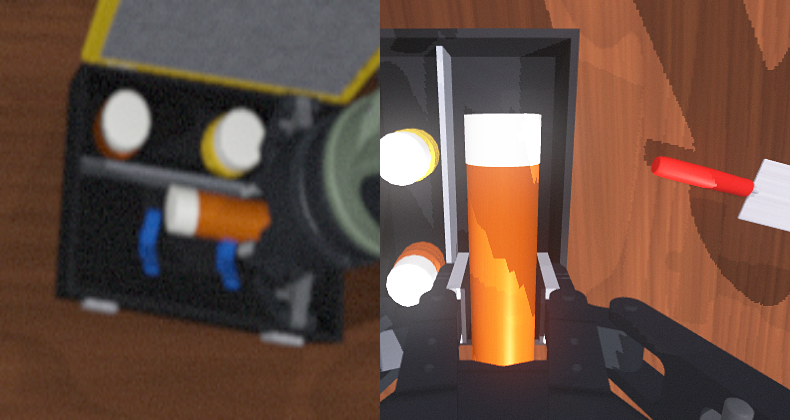

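```bash
python3 - <<'E'
from h import *
w=np.load("w5.npz");p,r=w["p"],w["r"]
k=hinge-cx*.175-cy*.13; k[2]=.078
print(wproj([k],p,r), wpx([(349,30)],.078,p,r)-k)
g=bed-Z*.013
bot.move_linear(g+Z*.03,speed=.12)
hit=bot.move_linear(g-Z*.002,speed=.03,until_force=6)
print(hit,np.round(bot.read_position()-g,4),np.round(bot.read_ft_force(),2))
bot.set_gripper(.5); bot.wait(.3)
bot.move_linear(g+Z*.05,speed=.06,until_force=12); bot.move_linear(g+Z*.2,speed=.25)
p=bot.read_position();r=bot.read_tool_rot();im=bot.camera("wrist");np.savez("w6.npz",p=p,r=r)
ims=bot.camera("side"); print(bot.read_ft_force(),bot.read_clock())
v=im[:,:,::-1].copy()
for t in (-.07,.07):
  for u in (-.014,.014):
    a=wproj([bed+cy*t+cx*u+Z*.0],p,r)[0]; cv2.circle(v,tuple(int(x) for x in a),2,(0,255,0),-1)
cv2.imwrite("pics/c6.png",np.hstack([cv2.resize(ims[90:400,180:430,::-1],(339,420)),v[:,100:]]))
E
```

```text
[[349.46434836  27.7170304 ]] [[4.18328952e-04 1.41567256e-03 1.38777878e-17]]
False [ 0.0003 -0.0001 -0.0018] [ 0.73 -0.49 -1.25]
[-0.55163568 -0.29653333  0.18448919] 34.6833
```

View pics/c6.png

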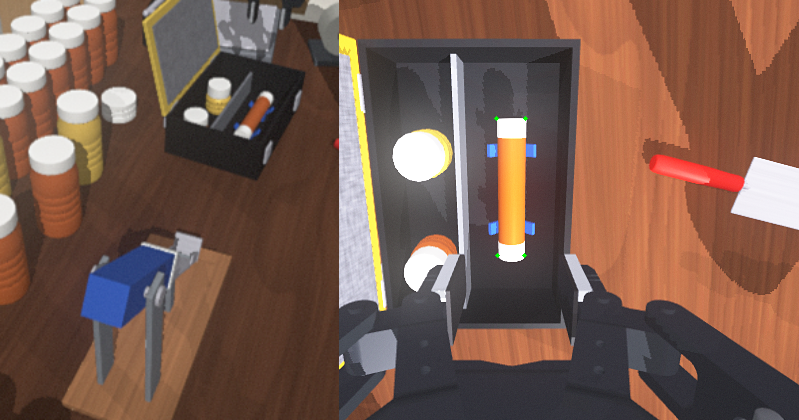

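The tube lies level and centred in both cradles: its corners match the predicted ones at (497–527, 118–256). The lid is back, the holder is tipped, and the arm is clear.

```bash
python3 -c "
from cell import bot
bot.close_job(); print(bot.read_clock())"
```

```text
the job is handed in; nothing more can be done
the job is handed in; nothing more can be done
```

The job is done and handed in, at about 35 s of the 72 s allowed.

- **Lid:** I lifted it by its handle to about 1.78 rad and let go. It leaned back on its stop and stayed open in all later pictures.
- **Holder and tube:** I tipped the holder over with the closed fingers. It sank until it lay tipped, and the tube slid down to the end plate of the chute. I gripped the tube there, square to its slope, and laid it in the cradles.
- **Last checks:** The last wrist picture shows the tube in both cradles, its corners on the predicted places to within a pixel or two. The last side picture shows the lid open and the holder tipped, and no jar or cap looks moved. The gripper was about 0.15 m above the tube, clear of everything.
- **Disagreement:**
  - On the chute the tube seemed a few mm further down than predicted, so I shifted the grip by 4 mm. A picture in the grip then showed it held at its middle.
  - Lowering the tube into the cradles did not trip the 6 N force stop; I released it 1.8 mm below the planned height. No drop was visible.
- **Not measured:** I judged the lid and holder angles only by eye from the pictures.

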